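# Clear the hold-down weight, then lift the cover for inspection

## Task

The seal has set: take the blue-banded weight off the white cover of the clear housing and set it down (do not drop it or knock it over) fully home in its own blue-labelled slot of the weight rack, and let go of it. Only then lift the cover by its black handle, without tipping it, and finish while holding it in the gripper, still and level, above the housing and at least 6 cm clear of the housing's rim. Leave the other weights, the green screwdriver and the screw box where they are.

Things in the scene. Friction and masses are not known exactly. Their poses are not given: they have to be found in the camera images.
- weight_blue_center (a point): steel hold-down weight, upright cylinder 36 mm in diameter and 64 mm tall, with blue bands and a blue disc on its top; this point is its centre, 32 mm above its underside. At the start it stands on the cover, 52 mm to one side of the handle's middle (measured square to the bar). About 0.5 kg.
- cover_handle (a point): centre of the cover's black handle bar: 90 mm long (point x), 16 mm wide (y), 20 mm tall, z up. Below it 35 mm of open space down to the cover's top, except for two 12 mm posts 36 mm either side of the middle. The cover balances here (about 0.4 kg).
- cover_disc (a point): centre of the underside of the white round cover, 53 mm below the handle bar's centre, axes as the handle's. Disc 170 mm in diameter, 8 mm thick, with a 154 mm spigot 6 mm further down, loose inside the housing. It lies loosely on the housing's rim.
- housing_rim (a point): centre of the top rim of the fixed clear round housing, 170 mm outside and 162 mm inside diameter, 80 mm tall, on the bench; z up. The seated cover's underside is at this height.
- slot_blue_seat (a point): blue-labelled slot: fixed grey block 80 x 75 x 24 mm with blue strips along two edges and a round pocket in its middle, 42 mm wide, 12 mm deep; this point is the centre of the pocket floor, 20 mm above the bench. z up; y along the row of three slots, 85 mm apart in any order; x across it. Empty; the blue weight belongs here.
- slot_yellow_seat (a point): yellow-labelled slot: fixed grey block 80 x 75 x 24 mm with yellow strips along two edges and a round pocket in its middle, 42 mm wide, 12 mm deep; this point is the centre of the pocket floor, 20 mm above the bench. z up; y along the row of three slots, 85 mm apart in any order; x across it. The yellow weight stands in it.
- slot_red_seat (a point): red-labelled slot: fixed grey block 80 x 75 x 24 mm with red strips along two edges and a round pocket in its middle, 42 mm wide, 12 mm deep; this point is the centre of the pocket floor, 20 mm above the bench. z up; y along the row of three slots, 85 mm apart in any order; x across it. Empty, but not for the blue weight.
- weight_yellow_center (a point): steel hold-down weight, upright cylinder 36 mm in diameter and 64 mm tall, with yellow bands and a yellow disc on its top; this point is its centre, 32 mm above its underside. Stands in the yellow slot; leave it.
- weight_red_center (a point): steel hold-down weight, upright cylinder 36 mm in diameter and 64 mm tall, with red bands and a red disc on its top; this point is its centre, 32 mm above its underside. Stands on a paper sheet at the left of the bench; leave it.
- screw_box_mid (a point): open cardboard box of screws 110 x 90 x 35 mm; this point is its centre, half-way up. Leave it.
- screwdriver_grip (a point): screwdriver with green handle, lying at the left; this point is in its handle. Leave it.

How it is judged:
On the way, in this order (a step that is already met when the one before it is completed fails the run):
1. the blue weight is home in the blue slot and released, the cover still lying on the housing (horizontal distance between weight_blue_center and slot_blue_seat below 0.006 m and z of weight_blue_center in the frame of slot_blue_seat below 0.036 m and angle between weight_blue_center's own z axis and vertical below 0.08 rad and contact force between weight_blue and the fingers below 0.05 N and z of cover_handle in the frame of housing_rim below 0.06 m), for 0.2 s.
2. the cover is lifted clear of the housing in the gripper (z of cover_handle in the frame of housing_rim above 0.113 m and horizontal distance between cover_handle and housing_rim below 0.05 m and contact force between cover and housing below 0.05 N and contact force between cover and the fingers above 1 N), for 0.2 s.
At the end, for the whole second after the job is handed in: Blue weight in the blue slot: within 6 mm of centre, 4 mm of fully down, 0.08 rad of upright, released. Cover held only by the gripper, underside 60 mm or more above the rim, within 50 mm of the housing axis, level to 0.10 rad, under 0.02 m/s and 0.12 rad/s. Other things within 20 mm (all of step 2 and horizontal distance between weight_blue_center and slot_blue_seat below 0.006 m and z of weight_blue_center in the frame of slot_blue_seat below 0.036 m and angle between weight_blue_center's own z axis and vertical below 0.08 rad and contact force between weight_blue and the fingers below 0.05 N and angle between cover_handle's own z axis and vertical below 0.1 rad and linear speed of each of cover, weight_blue below 0.02 m/s and angular speed of cover below 0.12 rad/s and distance of each of weight_yellow_center, weight_red_center, screw_box_mid, screwdriver_grip from where it was at the start of the episode below 0.02 m); the arm keeps its last pose, push and grip.
It fails at once if the blue weight is dropped (falls free faster than 0.5 m/s) (contact force between weight_blue and anything else below 0.01 N and linear speed of weight_blue above 0.5 m/s).
It fails at once if the blue weight is knocked over (leans more than 0.7 rad) (angle between weight_blue_center's own z axis and vertical above 0.7 rad).
It fails at once if the cover is tipped by more than 0.35 rad (angle between cover_handle's own z axis and vertical above 0.35 rad).
It fails at once if another weight, the green screwdriver or the screw box is moved by more than 20 mm (distance of any of weight_yellow_center, weight_red_center, screw_box_mid, screwdriver_grip from where it was at the start of the episode above 0.02 m).
It also fails if it takes over 54 s, if anything falls off the work surface, if the arm or the gripper's body presses on something with over 40 N, if the wrist force passes 120 N, or if a joint passes its speed limit or range.

## Robot

A 7-joint arm with a two-finger parallel gripper is mounted at the origin on the work surface. World frame = base frame: x ahead of the robot, y to its left, z up, the work surface at z = 0. Lengths are in m, angles in rad, forces in N, time in s.
With the tool pointing down it reaches from about 0.35 to 0.9 m from the base axis. Payload 19.9 kg.
Tool frame: the origin (TCP) lies between the finger pads; the fingertips stand 19 mm ahead of it and the grasp point (between the pads) is the TCP; z points along the fingers, y is the direction in which the jaws open and shut (so a half turn about z gives the same grasp; the last joint's range is limited). The gripper opens to 94 mm and grips with 3 to 60 N. Pads are 16 mm wide; open, the fingers measure 119 mm over their backs; the gripper's body (75 mm by 177 mm) begins 78 mm behind the grasp point.
Start: joints at [-1.333, 0.417, -0.01, 1.614, 0.005, 1.111, -0.053], TCP at [0.173, 0.601, 0.224] pointing down, gripper open.
Joint ranges: [-2.81, 2.81], [-0.39, 2.02], [-1.27, 1.25], [0.06, 2.57], [-1.19, 4.33], [0.19, 2], [-2.82, 2.82]. Speed limits (rad/s): [1.89, 1.89, 2.39, 2.39, 3.01, 3.01, 3.01].

## Interface

Orientations are given as a 3x3 rotation matrix whose columns are the frame's x, y, z axes.
In Python, from rig import robot gives the robot as it stands. Calls block until the motion is done:
- robot.move_ptp(position, orientation): joint-space move of the TCP to a pose.
- robot.move_linear(position, velocity=0.15, frame=None, threshold=None): straight line of the TCP; frame=None keeps the orientation; velocity is the mean speed in m/s. With threshold (N) it stops when the force on the tool has changed by that much, and returns True; else False.
- robot.goto_joints(angles): joint-space move.
- robot.gripper_to(opening): finger opening in m; the grip force is fixed at half the most; returns when the fingers have stopped.
- robot.pause(seconds).
- robot.ik(position, orientation): joint angles nearest the present ones, or None.
- robot.get_state(): the state.
- robot.grab_frame(name): name is "scene" or "top" or "wrist"; returns the picture (480x640x3 uint8, red, green, blue); there is no depth.
- robot.camera_info(name): a dict with "fx", "fy", "cx", "cy" (pixels), "rvec" (rotation vector, rad) and "tvec" (3), from world to camera coordinates, as OpenCV has them. Camera axes: x right, y down, z forward; pixel columns grow to the right and rows downward; lengths in m; the calibration is good to about 2 mm. A picture is of the moment at which its call begins: read the wrist's pose just before it. camera_info takes no time and is no camera call; for the wrist camera it gives the pose at the moment of the call.
A pose or a line that the arm cannot do raises robot.PlanningError and nothing moves.
- robot.sign_off(): hands the job in, once; it reports no verdict.
The state is a dict: "time": time; "qpos": joint angles; "joint_vel": joint speeds; "effort": joint torques, N m; "ee_pos": TCP position; "tool_rot": TCP orientation; "force": force on the tool from outside, world axes, zero at the start; "moment": the same for the moment, N m; "opening": finger opening in m.
Only numpy, scipy, OpenCV 4.12 (cv2) and the standard library are available. Lean on these libraries where they do the work, as an engineer would, in place of code of your own. Each camera call takes 0.05 s, during which the arm holds its last target.

## Working session

There is one attempt and no reset: what is moved stays moved. The work goes in short steps, each a Python script; the robot and the scene stay as the last script left them, time stands still between calls to the robot, and variables do not carry over. Pictures are saved under pics/ and viewed, and the job is handed in when it is done.

```bash
mkdir -p pics; ls; python3 - <<'E'
from rig import robot
import cv2
for n in ["scene","top","wrist"]:
    im=robot.grab_frame(n); cv2.imwrite(f"pics/{n}0.png",im[:,:,::-1]); print(n,robot.camera_info(n))
s=robot.get_state(); print(s)
E
```

```text
pics
scene {'fx': 458.36245702224807, 'fy': 458.36245702224807, 'cx': 316.8701402931922, 'cy': 239.11123698284982, 'rvec': array([ 1.04615269,  2.16626401, -1.22434152]), 'tvec': array([ 0.32651971, -0.10779714,  1.47639882])}
top {'fx': 577.6182396434591, 'fy': 577.6182396434591, 'cx': 322.10043768138434, 'cy': 244.0001720444956, 'rvec': array([ 2.13228796, -2.08271199,  0.23158858]), 'tvec': array([-0.01682262,  0.54971953,  1.57939453])}
wrist {'fx': 393.20852251089065, 'fy': 393.20852251089065, 'cx': 326.7078214025048, 'cy': 237.05307979577793, 'rvec': array([-2.33577093, -1.76002399, -0.22795831]), 'tvec': array([-0.62465585, -0.02693689,  0.39175475])}
{'time': 0.15, 'qpos': array([-1.33253767,  0.41784841, -0.01031145,  1.6139933 ,  0.00468487,
        1.11070729, -0.05298091]), 'joint_vel': array([-0.00031596, -0.00093124, -0.00075897, -0.00119412,  0.00031263,
        0.00022071,  0.00021052]), 'effort': array([ 1.34183421e-03, -8.51528835e+01,  6.39523119e-01, -4.26132452e+01,
       -4.87560919e-02,  1.71853724e-02,  3.52787504e-05]), 'ee_pos': array([0.17250383, 0.60045511, 0.22397964]), 'tool_rot': array([[-9.61129724e-01,  2.76097109e-01, -1.98389494e-04],
       [ 2.76097174e-01,  9.61129294e-01, -9.11004551e-04],
       [-6.08477692e-05, -9.30368331e-04, -9.99999565e-01]]), 'force': array([ 0.38017024, -1.2859023 , -0.66622548]), 'moment': array([ 0.03029756, -0.03671879, -0.05071406]), 'opening': 0.09421558326734773}
```

View pics/scene0.png

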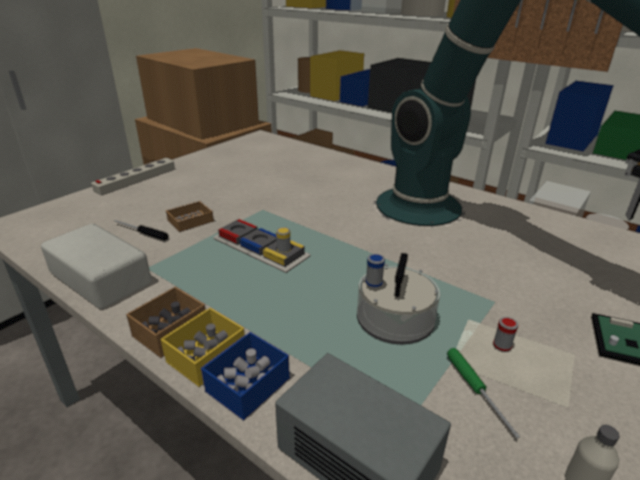

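View pics/top0.png

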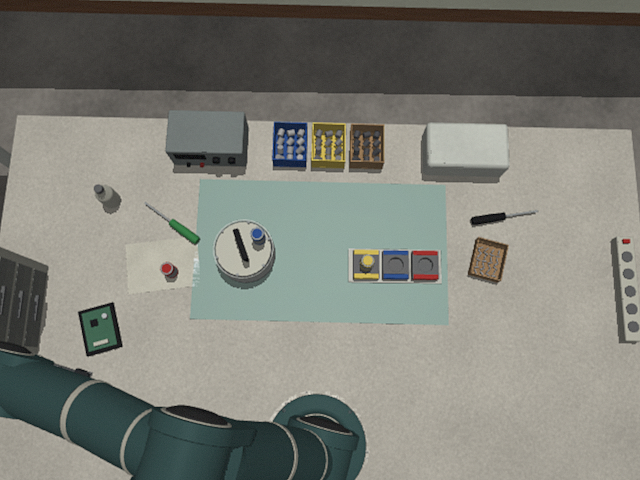

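View pics/wrist0.png

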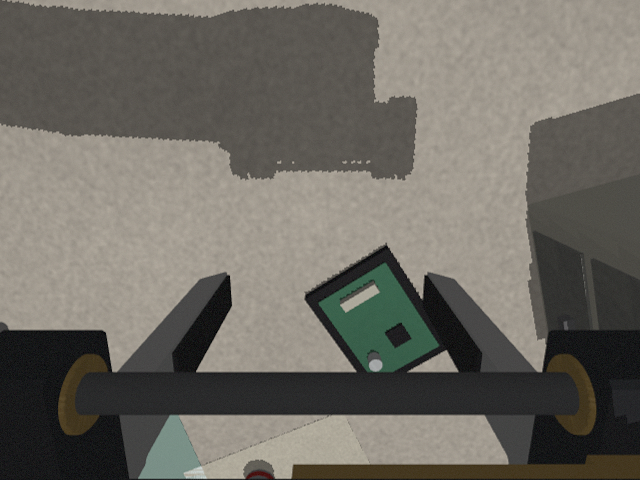

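The top view shows the housing near (245,250), with the handle near (240,245) and the blue weight's top at (258,234). The slot row runs yellow (367,264), blue (396,264), red (425,265). Next I'll measure these with masks and rays.

```bash
cat > h.py <<'E'
import numpy as np, cv2
from rig import robot
def ray(cam,uv,z):
    """cast pixels onto plane at height z"""
    uv=np.asarray(uv,float).reshape(-1,2)
    R,_=cv2.Rodrigues(np.asarray(cam["rvec"])); t=np.asarray(cam["tvec"])
    d=np.c_[(uv[:,0]-cam["cx"])/cam["fx"],(uv[:,1]-cam["cy"])/cam["fy"],np.ones(len(uv))]@R
    c=-R.T@t
    return c+d*((z-c[2])/d[:,2])[:,None]
def blobs(im,lo,hi,roi=None,minA=8):
    """im RGB; HSV mask; returns list (area, cx, cy, contour)"""
    hsv=cv2.cvtColor(im,cv2.COLOR_RGB2HSV); m=cv2.inRange(hsv,np.array(lo),np.array(hi))
    if roi:
        k=np.zeros_like(m); x0,y0,x1,y1=roi; k[y0:y1,x0:x1]=255; m&=k
    n,l,st,c=cv2.connectedComponentsWithStats(m)
    return sorted([(st[i,4],*c[i].round(2),l==i) for i in range(1,n) if st[i,4]>=minA],key=lambda b:-b[0])
E
python3 - <<'E'
from h import *
im=cv2.imread("pics/top0.png")[:,:,::-1].copy(); cam=robot.camera_info("top")
print("cam centre",-cv2.Rodrigues(cam["rvec"])[0].T@cam["tvec"])
def show(n,bs,z):
    for b in bs[:4]: print(n,b[:3],ray(cam,b[1:3],z)[0].round(4))
show("bluetop",blobs(im,(100,120,60),(130,255,255),(215,215,280,285)),.152)
show("handle",blobs(im,(0,0,0),(180,255,50),(215,215,280,285)),.143)
show("bluestrip",blobs(im,(100,120,60),(130,255,255),(340,240,450,290)),.032)
show("yelstrip",blobs(im,(20,120,60),(35,255,255),(340,240,450,290)),.032)
show("redstrip",blobs(im,(0,120,60),(8,255,255),(340,240,450,290)),.032)
b=blobs(im,(0,0,0),(180,255,50),(215,215,280,285))[0]
ys,xs=np.nonzero(b[3]); P=ray(cam,np.c_[xs,ys],.143)[:,:2]
r=cv2.minAreaRect((P*1000).astype(np.float32)); print("handle rect mm",r)
cv2.imwrite("pics/crop0.png",cv2.resize(im[200:300,200:450,::-1],None,fx=3,fy=3,interpolation=cv2.INTER_CUBIC))
E
```

```text
cam centre [ 0.19700862 -0.00495325  1.66076028]
bluetop (np.int32(64), np.float64(256.64), np.float64(232.98)) [0.5557 0.1724 0.152 ]
handle (np.int32(171), np.float64(240.4), np.float64(245.11)) [0.5233 0.2155 0.143 ]
bluestrip (np.int32(119), np.float64(395.4), np.float64(276.02)) [ 0.4676 -0.2152  0.032 ]
bluestrip (np.int32(79), np.float64(396.25), np.float64(252.18)) [ 0.5371 -0.2179  0.032 ]
yelstrip (np.int32(129), np.float64(365.89), np.float64(275.87)) [ 0.466  -0.1309  0.032 ]
yelstrip (np.int32(96), np.float64(365.51), np.float64(251.51)) [ 0.537  -0.1294  0.032 ]
yelstrip (np.int32(64), np.float64(367.25), np.float64(260.02)) [ 0.5121 -0.1345  0.032 ]
redstrip (np.int32(124), np.float64(425.04), np.float64(276.66)) [ 0.4677 -0.2998  0.032 ]
redstrip (np.int32(95), np.float64(424.62), np.float64(252.48)) [ 0.5382 -0.2997  0.032 ]
handle rect mm ((522.9332885742188, 215.4428253173828), (93.78437805175781, 13.528200149536133), 20.966733932495117)
```

View pics/crop0.png

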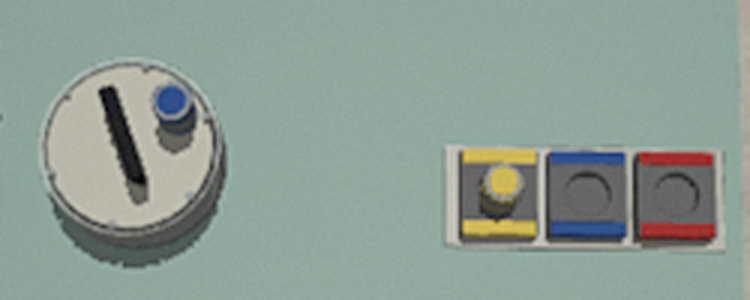

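```bash
cat >> h.py <<'E'
def R_of(ydir):
    y=np.array([ydir[0],ydir[1],0.]);y/=np.linalg.norm(y);z=np.array([0,0,-1.]);return np.c_[np.cross(y,z),y,z]
def proj(cam,P):
    return cv2.projectPoints(np.asarray(P,float).reshape(-1,3),np.asarray(cam["rvec"]),np.asarray(cam["tvec"]),np.array([[cam["fx"],0,cam["cx"]],[0,cam["fy"],cam["cy"]],[0,0,1.]]),None)[0].reshape(-1,2)
E
python3 - <<'E'
from h import *
im=cv2.imread("pics/scene0.png")[:,:,::-1].copy(); cam=robot.camera_info("scene")
for b in blobs(im,(100,120,40),(130,255,255),(340,230,440,300)): print("weight blue scene",b[:3])
print("expected blue top/centre px",proj(cam,[[.5557,.1724,.152],[.5557,.1724,.12]]), "handle",proj(cam,[.523,.2155,.133]),"slot",proj(cam,[.5024,-.2155,.032]))
for b in blobs(im,(0,0,0),(180,255,45),(380,230,430,300)): print("handle scene",b[:3])
for b in blobs(im,(100,120,40),(130,255,255),(230,220,310,270)): print("blue slot scene",b[:3],ray(cam,b[1:3],.032).round(4))
for z,p in ((.26,[.5557,.1724]),(.26,[.523,.2155]),(.2,[.5024,-.2155])):
  for d in ([.934,.358],[-.934,-.358],[.358,-.934],[-.358,.934],[1,0],[-1,0]):
    q=robot.ik([*p,z],R_of(d)); print(p,d,None if q is None else q.round(2))
w=robot.camera_info("wrist");s=robot.get_state()
R=cv2.Rodrigues(w["rvec"])[0]; T=s["tool_rot"]
print("cam in tool",T.T@(-R.T@w["tvec"]-s["ee_pos"]),"axes\n",T.T@R.T)
print("tcp px",proj(w,s["ee_pos"]))
E
```

```text
weight blue scene (np.int32(53), np.float64(375.91), np.float64(257.47))
weight blue scene (np.int32(52), np.float64(375.12), np.float64(265.19))
weight blue scene (np.int32(18), np.float64(373.67), np.float64(284.94))
expected blue top/centre px [[376.01159716 258.01751022]
 [374.85160394 270.99020798]] handle [[401.72707546 266.21889898]] slot [[259.97794805 237.32676139]]
handle scene (np.int32(249), np.float64(400.06), np.float64(273.92))
blue slot scene (np.int32(163), np.float64(249.64), np.float64(244.52)) [[ 0.5461 -0.2106  0.032 ]]
blue slot scene (np.int32(34), np.float64(267.38), np.float64(231.88)) [[ 0.4685 -0.2203  0.032 ]]
[0.5557, 0.1724] [0.934, 0.358] [-0.75  0.34  0.5   1.7  -0.17  1.15  0.16]
[0.5557, 0.1724] [-0.934, -0.358] [-1.14  0.5   1.09  1.71 -0.47  1.22 -2.72]
[0.5557, 0.1724] [0.358, -0.934] [-0.86  0.36  0.65  1.7  -0.23  1.16 -1.35]
[0.5557, 0.1724] [-0.358, 0.934] [-0.55  0.31  0.24  1.69 -0.08  1.15  1.65]
[0.5557, 0.1724] [1, 0] [-0.8   0.35  0.57  1.7  -0.2   1.16 -0.18]
[0.5557, 0.1724] [-1, 0] [-0.4   0.31  0.06  1.69 -0.02  1.15  2.81]
[0.523, 0
[... 427 characters left out ...]
 ]
[0.5024, -0.2155] [0.934, 0.358] [-0.33  0.41  0.86  1.86 -0.36  1.04  1.04]
[0.5024, -0.2155] [-0.934, -0.358] [-0.47  0.51  1.09  1.86 -0.51  1.08 -1.96]
[0.5024, -0.2155] [0.358, -0.934] [-0.42  0.47  1.    1.86 -0.45  1.06 -0.45]
[0.5024, -0.2155] [-0.358, 0.934] [-0.5   0.54  1.14  1.86 -0.55  1.1   2.79]
[0.5024, -0.2155] [1, 0] [-0.37  0.43  0.91  1.86 -0.39  1.04  0.7 ]
[0.5024, -0.2155] [-1, 0] [-0.47  0.51  1.09  1.86 -0.51  1.08 -2.33]
cam in tool [ 0.07468453  0.00033655 -0.16060803] axes
 [[ 2.20846743e-04 -9.66498319e-01 -2.56672847e-01]
 [ 9.99999795e-01  3.67705680e-04 -5.24170069e-04]
 [ 6.00989554e-04 -2.56672678e-01  9.66498202e-01]]
tcp px [[326.12944476 306.8547676 ]]
```

```bash
python3 - <<'E'
from h import *
R=R_of([.934,.358])
robot.move_ptp([.5557,.1724,.26],R)
w=robot.camera_info("wrist"); im=robot.grab_frame("wrist"); s=robot.get_state()
cv2.imwrite("pics/w1.png",im[:,:,::-1]); np.save("pics/w1.npy",np.r_[w["rvec"],w["tvec"]])
print(s["time"],s["ee_pos"],s["force"])
print("expected top",proj(w,[.5557,.1724,.152]),"handle",proj(w,[.523,.2155,.143]))
for b in blobs(im,(100,120,60),(130,255,255)): print(b[:3],ray(w,b[1:3],.152).round(4))
E
```

```text
2.2667 [0.55537269 0.17357048 0.25984194] [ 0.02117965  0.89146039 -0.13684435]
expected top [[326.66606076 243.65735045]] handle [[305.20708504 168.44559244]]
(np.int32(1961), np.float64(535.11), np.float64(326.14)) [[0.725  0.1688 0.152 ]]
(np.int32(1056), np.float64(325.04), np.float64(243.23)) [[0.5545 0.1723 0.152 ]]
(np.int32(238), np.float64(148.0), np.float64(467.66)) [[ 0.4864 -0.0633  0.152 ]]
(np.int32(154), np.float64(325.9), np.float64(219.79)) [[0.549  0.1884 0.152 ]]
(np.int32(71), np.float64(205.51), np.float64(475.3)) [[ 0.5336 -0.0535  0.152 ]]
(np.int32(66), np.float64(535.59), np.float64(366.15)) [[0.7419 0.1388 0.152 ]]
(np.int32(26), np.float64(333.31), np.float64(206.92)) [[0.5505 0.1987 0.152 ]]
(np.int32(9), np.float64(316.67), np.float64(206.11)) [[0.5395 0.1951 0.152 ]]
```

View pics/w1.png

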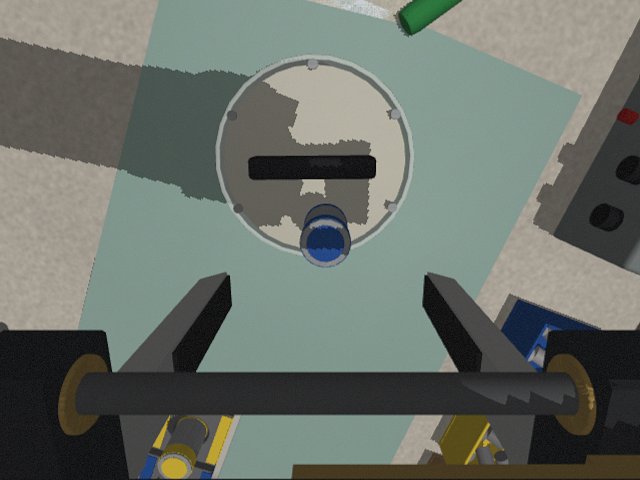

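The wrist view shows the blue top disc at (325,243), which gives (0.5545, 0.1723) and agrees with the top view to 1 mm. The handle bar is level in the image at about (312,167). Both fingers are clear of it, so I'll grasp.

```bash
python3 - <<'E'
from h import *
im=cv2.imread("pics/w1.png")[:,:,::-1].copy(); w=robot.camera_info("wrist")
b=blobs(im,(0,0,0),(180,255,48),(240,145,390,190))[0]
m=b[3].astype(np.uint8); ys,xs=np.nonzero(m)
P=ray(w,np.c_[xs,ys],.143)[:,:2]; print("handle",b[:3],cv2.minAreaRect((P*1000).astype(np.float32)))
R=R_of([.934,.358])
robot.move_linear([.555,.1723,.20],.15,R)
print(robot.move_linear([.555,.1723,.130],.08,R,threshold=15))
s=robot.get_state();print(s["ee_pos"],s["force"])
im=robot.grab_frame("wrist"); cv2.imwrite("pics/w2.png",im[:,:,::-1])
robot.gripper_to(.030)
s=robot.get_state();print(s["time"],s["ee_pos"],s["force"],s["opening"])
im=robot.grab_frame("wrist"); cv2.imwrite("pics/w3.png",im[:,:,::-1])
E
python3 -c "
import cv2,numpy as np
cv2.imwrite('pics/w23.png',cv2.resize(np.hstack([cv2.imread('pics/w%d.png'%i) for i in (2,3)]),(800,300)))"
```

```text
handle (np.int32(2921), np.float64(311.83), np.float64(166.99)) ((526.9336547851562, 217.8970184326172), (88.4692611694336, 15.946853637695312), 21.660995483398438)
False
[0.55528287 0.17233472 0.13042748] [-0.52318331 -0.39923035 -0.46487769]
4.8167 [0.55493655 0.17227781 0.12997396] [-0.8866947   0.32067251  0.25394679] 0.035641128575863816
```

View pics/w23.png

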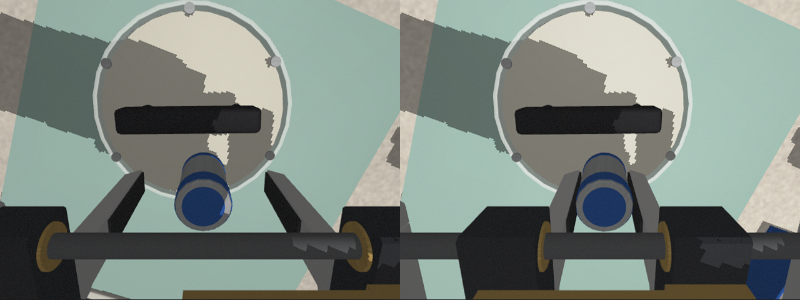

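The weight is gripped, with the opening at 35.6 mm (weight diameter 36 mm). I'll lift it and view the slot from an offset with the wrist camera.

```bash
python3 - <<'E'
from h import *
R0=R_of([.934,.358]); R=R_of([1,0])
robot.move_linear([.555,.1723,.15],.06,R0)
robot.move_linear([.555,.1723,.26],.15,R0)
s=robot.get_state();print(s["force"],s["opening"])
robot.move_linear([.5024,-.265,.26],.25,R)
robot.pause(.3)
w=robot.camera_info("wrist"); im=robot.grab_frame("wrist"); s=robot.get_state(); cv2.imwrite("pics/w4.png",im[:,:,::-1])
np.savez("pics/w4.npz",**w)
print(s["time"],s["ee_pos"],s["force"],s["opening"]); print("expected slot",proj(w,[.5024,-.2155,.032]))
E
```

```text
[-0.44663258 -0.64994453 -5.43949973] 0.03496494516246534
8.4917 [ 0.50246123 -0.26479184  0.25999772] [-0.42800237  1.38390724 -6.35147703] 0.03563530058368317
expected slot [[326.81795383 159.73687207]]
```

View pics/w4.png

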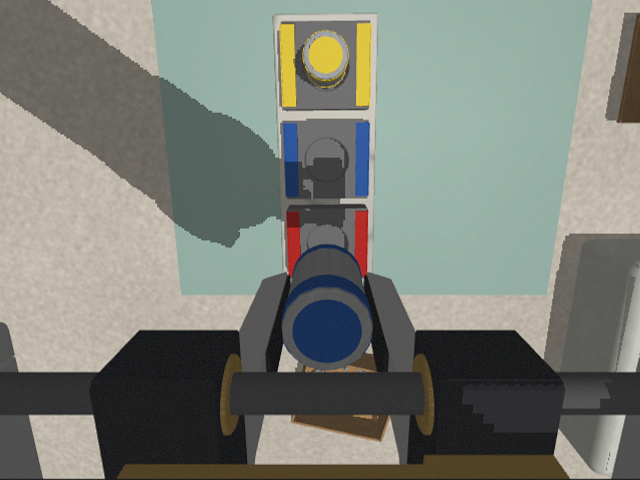

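```bash
python3 - <<'E'
from h import *
im=cv2.imread("pics/w4.png")[:,:,::-1].copy(); w=dict(np.load("pics/w4.npz"))
for n,lo,hi,roi in (("blue",(100,100,40),(130,255,255),(270,115,380,202)),("yellow",(20,120,60),(35,255,255),(270,15,380,112))):
    bs=[b for b in blobs(im,lo,hi,roi,100)]
    for b in bs:
        ys,xs=np.nonzero(b[3]); print(n,b[:3],xs.min(),xs.max(),ys.min(),ys.max(),ray(w,b[1:3],.032).round(4), "ext",ray(w,[[xs.min(),ys.max()],[xs.max()+1,ys.min()]],.032).round(4)[:,:2].tolist())
g=cv2.cvtColor(im,cv2.COLOR_RGB2GRAY)[125:200,300:355]
c=cv2.HoughCircles(cv2.resize(g,None,fx=4,fy=4,interpolation=cv2.INTER_CUBIC),cv2.HOUGH_GRADIENT,1,200,param1=60,param2=15,minRadius=70,maxRadius=100)
if c is not None:
    for q in c[0]: u=[300+q[0]/4,125+q[1]/4]; print("circle",u,q[2]/4,ray(w,u,.032).round(4))
cv2.imwrite("pics/w4c.png",cv2.resize(im[100:220,260:400,::-1],None,fx=4,fy=4,interpolation=cv2.INTER_CUBIC))
E
```

```text
blue (np.int32(998), np.float64(290.7), np.float64(158.77)) 283 298 123 196 [[ 0.4673 -0.2146  0.032 ]] ext [[0.4588, -0.251], [0.476, -0.1812]]
blue (np.int32(979), np.float64(361.79), np.float64(158.99)) 355 369 122 195 [[ 0.5364 -0.2148  0.032 ]] ext [[0.5305, -0.25], [0.5433, -0.1803]]
yellow (np.int32(1220), np.float64(287.66), np.float64(64.72)) 279 296 23 106 [[ 0.4665 -0.13    0.032 ]] ext [[0.4574, -0.1659], [0.4757, -0.0954]]
yellow (np.int32(1191), np.float64(363.08), np.float64(63.94)) 356 371 23 105 [[ 0.5355 -0.1292  0.032 ]] ext [[0.5298, -0.1649], [0.5427, -0.0954]]
yellow (np.int32(983), np.float64(325.18), np.float64(54.43)) 309 342 37 72 [[ 0.5008 -0.1212  0.032 ]] ext [[0.4859, -0.1361], [0.5169, -0.1068]]
yellow (np.int32(175), np.float64(327.0), np.float64(77.57)) 305 347 60 87 [[ 0.5025 -0.1409  0.032 ]] ext [[0.4821, -0.1491], [0.5217, -0.1259]]
circle [np.float32(324.875), np.float32(160.375)] 23.75 [[ 0.5005 -0.2161  0.032 ]]
```

View pics/w4c.png

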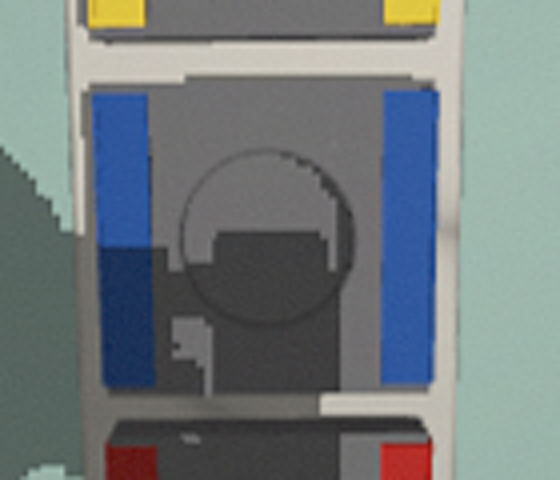

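The pocket circle centre is at about (326.7,159.3), which casts to (0.502, -0.215). The strips' midpoint is (0.5019, -0.2147), and all agree with the top view within 1 mm. Next I'll check the weight's position in the jaws and lower it.

```bash
python3 - <<'E'
from h import *
im=cv2.imread("pics/w4.png")[:,:,::-1].copy(); w=dict(np.load("pics/w4.npz"))
b=blobs(im,(100,100,40),(130,255,255),(285,300,370,365),100)[0]
# disc = ellipse of that blob
c=max(cv2.findContours(b[3].astype(np.uint8),cv2.RETR_EXTERNAL,cv2.CHAIN_APPROX_NONE)[0],key=len)
e=cv2.fitEllipse(c); print("held disc",e,ray(w,e[0],.282).round(4),"tcp .5025 -.2648")
R=R_of([1,0]); x,y=.502,-.215
robot.move_linear([x,y,.26],.1,R)
robot.move_linear([x,y,.10],.15,R); robot.pause(.3)
s=robot.get_state(); f0=s["force"]; print(s["ee_pos"],f0,s["opening"])
im=robot.grab_frame("wrist"); cv2.imwrite("pics/w5.png",im[:,:,::-1])
im=robot.grab_frame("scene"); cv2.imwrite("pics/s5.png",cv2.resize(im[190:300,200:350,::-1],None,fx=4,fy=4))
hit=robot.move_linear([x,y,.0605],.03,R,threshold=4)
s=robot.get_state(); print(hit,s["time"],s["ee_pos"],s["force"]-f0,s["opening"])
E
```

```text
held disc ((326.6542053222656, 330.82891845703125), (61.923492431640625, 68.44818878173828), 89.51402282714844) [[ 0.5024 -0.2645  0.282 ]] tcp .5025 -.2648
[ 0.50216883 -0.21493869  0.10032325] [ 0.20066272 -0.05015983 -5.42832147] 0.035750800447857355
True 11.9333 [ 0.5018985  -0.21498037  0.06193189] [-1.70026761  0.83552275 14.73467519] 0.03567737667203446
```

View pics/s5.png

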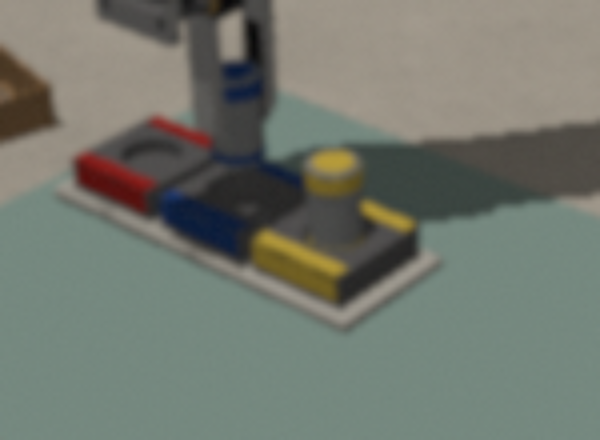

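The scene view, taken before lowering, shows the weight held upright over the blue slot. Contact then came at TCP z = 0.0619, and the pocket floor should give 0.062, so it's fully home. I'll release, back off and check.

```bash
python3 - <<'E'
from h import *
R=R_of([1,0]); x,y=.502,-.215
robot.gripper_to(.060); robot.pause(.2)
s=robot.get_state(); print(s["time"],s["ee_pos"],s["force"],s["opening"])
robot.gripper_to(.094)
robot.move_linear([x,y,.12],.1,R)
robot.move_linear([x,y-.05,.26],.2,R); robot.pause(.2)
w=robot.camera_info("wrist"); im=robot.grab_frame("wrist"); cv2.imwrite("pics/w6.png",im[:,:,::-1]); np.savez("pics/w6.npz",**w)
for b in blobs(im,(100,100,40),(130,255,255),(230,80,420,230),60):
    print(b[:3],"at .084",ray(w,b[1:3],.084)[0].round(4),"at .032",ray(w,b[1:3],.032)[0].round(4))
for z in (.084,.096): print(proj(w,[.502,-.215,z]))
t=robot.grab_frame("top"); cam=robot.camera_info("top"); cv2.imwrite("pics/t6.png",t[:,:,::-1])
print("time",robot.get_state()["time"])
E
```

```text
12.7167 [ 0.50113892 -0.21461899  0.06111108] [-0.16575769  1.22624743  0.18665518] 0.06031028407428417
(np.int32(1000), np.float64(291.66), np.float64(159.43)) at .084 [ 0.4719 -0.2116  0.084 ] at .032 [ 0.4673 -0.2149  0.032 ]
(np.int32(990), np.float64(363.03), np.float64(159.12)) at .084 [ 0.5318 -0.2113  0.084 ] at .032 [ 0.5364 -0.2146  0.032 ]
(np.int32(799), np.float64(326.88), np.float64(163.22)) at .084 [ 0.5015 -0.2147  0.084 ] at .032 [ 0.5014 -0.2185  0.032 ]
[[327.50859924 163.61283491]]
[[327.51286889 164.74222098]]
time 15.35
```

View pics/w6.png

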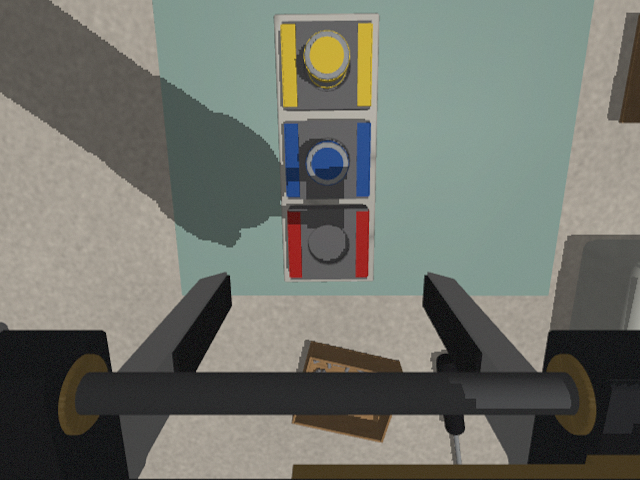

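The wrist view shows the blue weight upright and seated, top disc at (327,163). That casts to (0.5015, -0.2147) at the seated height, and it's released. Now I'll go above the handle and look.

```bash
python3 - <<'E'
from h import *
cam=robot.camera_info("top"); t=cv2.imread("pics/t6.png")[:,:,::-1].copy()
b=blobs(t,(0,0,0),(180,255,50),(215,215,280,285))[0]; ys,xs=np.nonzero(b[3])
print("top handle",b[:3],cv2.minAreaRect((ray(cam,np.c_[xs,ys],.143)[:,:2]*1000).astype(np.float32)))
a=np.deg2rad(21.4); d=np.array([np.cos(a),np.sin(a)]); n=np.array([d[1],-d[0]])
for k in (n,-n):
    q=robot.ik([.525,.2165,.27],R_of(k)); print(k,q.round(2))
q=robot.get_state()["qpos"]; print(q.round(2))
E
```

```text
top handle (np.int32(164), np.float64(240.35), np.float64(245.27)) ((522.9277954101562, 215.45718383789062), (93.78437805175781, 13.497468948364258), 20.966733932495117)
[ 0.36487678 -0.93105582] [-1.05  0.34  0.76  1.73 -0.25  1.18 -1.41]
[-0.36487678  0.93105582] [-0.86  0.3   0.51  1.72 -0.16  1.16  1.64]
[-0.16  0.35  0.75  1.74 -0.26  1.16  0.66]
```

```bash
python3 - <<'E'
from h import *
a=np.deg2rad(21.4); d=np.array([np.cos(a),np.sin(a)]); n=np.array([-d[1],d[0]])
p=np.array([.525,.2165])+0.05*d
robot.move_ptp([*p,.27],R_of(n)); robot.pause(.3)
w=robot.camera_info("wrist"); im=robot.grab_frame("wrist"); cv2.imwrite("pics/w7.png",im[:,:,::-1]); np.savez("pics/w7.npz",**w)
s=robot.get_state(); print(s["time"],s["ee_pos"],s["force"],s["qpos"].round(2))
print(proj(w,[[.525,.2165,.143],[*(np.array([.525,.2165])+.045*d),.143],[*(np.array([.525,.2165])-.045*d),.143]]))
E
```

```text
17.5333 [0.57165308 0.23446618 0.27001314] [-0.89092304 -0.02713735 -0.91582865] [-0.82  0.4   0.51  1.59 -0.21  1.2   1.68]
[[326.84854373 167.80961666]
 [326.87418918 228.32314919]
 [326.820729   102.17742828]]
```

View pics/w7.png

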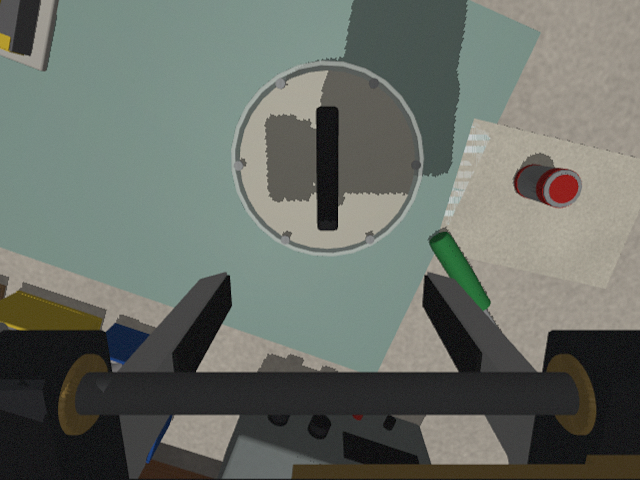

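```bash
python3 - <<'E'
from h import *
w=dict(np.load("pics/w7.npz")); im=cv2.imread("pics/w7.png")[:,:,::-1].copy()
b=blobs(im,(0,0,0),(180,255,48),(300,95,350,240))[0]; ys,xs=np.nonzero(b[3])
P=(ray(w,np.c_[xs,ys],.143)[:,:2]*1000).astype(np.float32)
print(b[:3],xs.min(),xs.max(),ys.min(),ys.max(),cv2.minAreaRect(P),P.mean(0))
v=np.linalg.svd(P-P.mean(0),full_matrices=False)[2][0]; print("axis deg",np.degrees(np.arctan2(v[1],v[0])))
# cover disc outline -> centre, plane .088
hsv=cv2.cvtColor(im,cv2.COLOR_RGB2HSV)
for uv in ([233,420],):
    print("rim centre from cols/rows 233..423, 62..255",ray(w,[[328,158.5]],.085).round(4))
E
```

```text
(np.int32(2552), np.float64(327.09), np.float64(167.21)) 316 338 107 229 ((526.729248046875, 217.16397094726562), (87.3814468383789, 15.584267616271973), 21.16108512878418) [525.06683 216.71425]
axis deg 21.662416
rim centre from cols/rows 233..423, 62..255 [[0.5218 0.2163 0.085 ]]
```

The handle bar spans rows 107–229 around (327,168), which gives (0.525, 0.2165) with its axis at 21.4°. Rim and top views agree within 3 mm. Now I'll grasp.

```bash
python3 - <<'E'
from h import *
a=np.deg2rad(21.4); d=np.array([np.cos(a),np.sin(a)]); n=np.array([-d[1],d[0]]); R=R_of(n)
p=[.525,.2165]
robot.move_linear([*p,.20],.15,R)
print(robot.move_linear([*p,.132],.07,R,threshold=12))
s=robot.get_state();print(s["time"],s["ee_pos"],s["force"])
robot.gripper_to(.008); robot.pause(.2)
s=robot.get_state();print(s["time"],s["ee_pos"],s["force"],s["opening"],s["moment"])
im=robot.grab_frame("wrist"); cv2.imwrite("pics/w8.png",im[:,:,::-1])
E
```

```text
False
19.3833 [0.52525202 0.21657434 0.13240252] [-0.06732332  0.11237167  0.31318225]
20.7583 [0.5250106  0.21647095 0.13199279] [-0.48210955 -0.28919561 -0.43508688] 0.015751731902656416 [-0.0604899  -0.08935026  0.03585442]
```

View pics/w8.png

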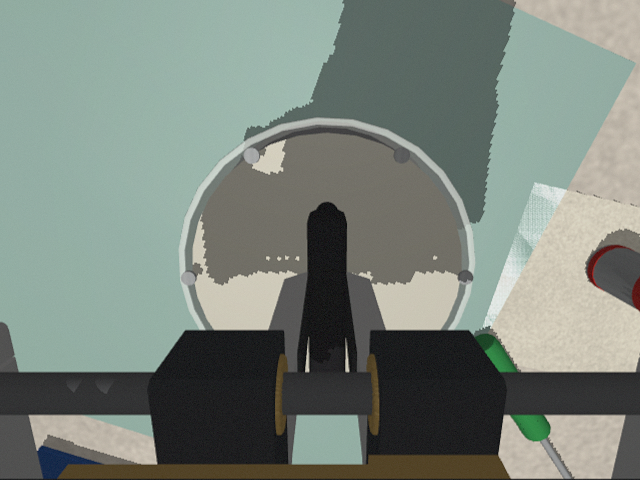

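The bar sits between the pads with the opening at 15.8 mm. The lift will be slow and vertical.

```bash
python3 - <<'E'
from h import *
a=np.deg2rad(21.4); d=np.array([np.cos(a),np.sin(a)]); n=np.array([-d[1],d[0]]); R=R_of(n)
p=[.525,.2165]
robot.move_linear([*p,.145],.03,R); robot.pause(.3)
s=robot.get_state();print(s["force"],s["moment"],s["opening"])
robot.move_linear([*p,.222],.06,R); robot.pause(1)
s=robot.get_state();print(s["time"],s["ee_pos"],s["force"],s["moment"],s["opening"])
for k in ("wrist","scene","top"):
    im=robot.grab_frame(k); cv2.imwrite(f"pics/{k}9.png",im[:,:,::-1])
t=cv2.imread("pics/top9.png")[210:300,200:460];s=cv2.imread("pics/scene9.png")[150:350,200:500]
cv2.imwrite("pics/c9.png",np.vstack([cv2.resize(t,(750,260)),cv2.resize(s,(495,330)).copy() if 0 else cv2.copyMakeBorder(cv2.resize(s,(495,330)),0,0,0,255,cv2.BORDER_CONSTANT)]))
E
```

```text
[-0.40204821  1.34248032 -4.12062237] [ 0.00179576 -0.02496091 -0.04624418] 0.015486912479498734
24.125 [0.52501649 0.21649525 0.222002  ] [ 0.30128569 -0.57650509 -4.35921754] [ 0.03825212  0.06265864 -0.00163515] 0.015846637252130917
```

View pics/c9.png

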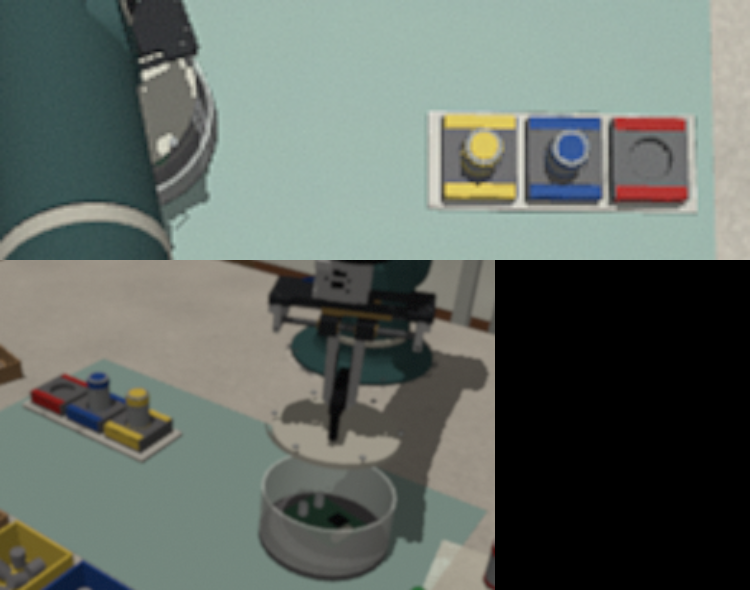

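View pics/wrist9.png

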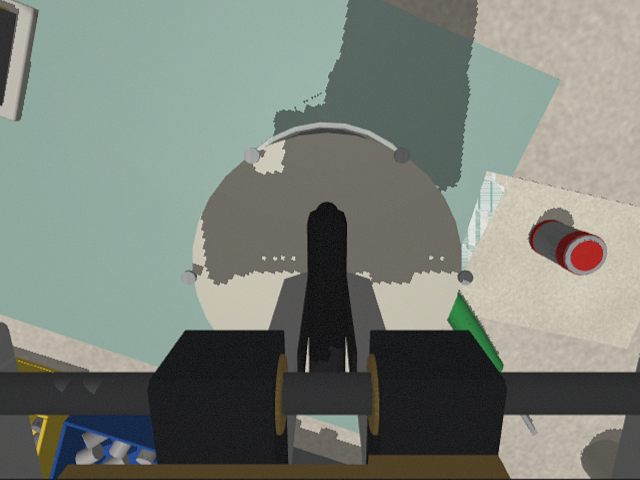

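The scene view shows the cover hanging level above the empty housing, with the blue weight seated in its slot. In the wrist view the handle end (326,205) and the cover's lugs (251,156) and (402,156) are at the same pixels as before the lift, so it hasn't tipped or slipped. I'll hand in.

```bash
python3 - <<'E'
from h import *
a=cv2.imread("pics/w8.png",0)[195:330,240:400];b=cv2.imread("pics/wrist9.png",0)[195:330,240:400]
print("handle px shift",cv2.phaseCorrelate(a.astype(np.float32),b.astype(np.float32)))
s=robot.get_state();print(s["time"],s["ee_pos"],np.abs(s["joint_vel"]).max(),s["opening"])
robot.sign_off()
E
```

```text
handle px shift ((-0.04313742093566475, 0.5623040767469121), 0.665983217910484)
24.275 [0.52499621 0.21648239 0.22199613] 0.001408994750775664 0.015836083985590426
the job is handed in; nothing more can be done
```

The blue weight is in its blue slot and released, and the cover is held level about 90 mm above the housing rim. I handed the job in at 24.3 s; the rig gives no verdict.

- **Blue weight:** It touched down at TCP height 0.0619 m against 0.062 m expected for fully home. After release, the wrist camera put it about 0.5 mm from the measured slot centre.
- **Cover:** I lifted it straight up by the handle from TCP height 0.132 m to 0.222 m. The load read about 4 N and the grip opening 15.8 mm on the 16 mm bar. The wrist view shifted by only about 0.5 pixel between grasp and hold, so there was no visible tipping or slipping, and the arm was still.
- **Disagreements:** The handle's position differed by up to about 4 mm along the bar between views, so I used a middle value.
- **Not measured:** The yellow and red weights and the screwdriver looked undisturbed in the last pictures. I did not re-measure them or the screw box. The robot touched only the blue weight and the handle.

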